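# Square the field guide up in the drilling board and latch the keeper

## Task

The paperback field guide is to get a hanging hole drilled near its edge. Leaving the keeper bar open, push the book along the drilling board until its long edge is flush against the rear stop and its short edge flush against the side stop; then swing the keeper bar over it until it is fully home in its detent, with the book still flush against both stops, and let go. Do not disturb the things lying and standing around the board.

Things in the scene. Friction and masses are not known exactly. Their poses are not given: they have to be found in the camera images.
- board: Plywood drilling board, 250 (x) x 350 (y) mm, fixed to the table; top face 12 mm above the table. Origin: centre of its underside; z up, x away from the robot, y to its left, turned by the board's yaw of at most 0.25 rad. Two low aluminium bars, the stops, and the keeper's pivot stand on it.
- rear_stop (a point): Middle of the rear stop's book-side face, at the board's top (x = 95, y = -15 mm in the board's frame). The stop is a bar along the board's y, 170 mm long, 20 mm wide, 12 mm high above the board; the face looks to -x (towards the robot).
- side_stop (a point): Middle of the side stop's book-side face, at the board's top (x = 30, y = -110 mm in the board's frame). The stop is a bar along the board's x, 110 mm long, 20 mm wide, 12 mm high above the board; the face looks to +y (left).
- book: Paperback field guide, 185 (x) x 136 (y) x 14 mm, 0.15 to 0.3 kg. Origin: centre of its underside. Lies flat, its x about along the board's +y (skewed up to 0.15 rad), 22 to 45 mm short of the flush place along x and along y. Back long edge goes to the rear stop, right short edge to the side stop; flush, its origin is at x = 27, y = -17.5, z = 12 mm in the board's frame.
- keeper (a joint): Hinge angle of the keeper, a steel bar 26 mm wide, 8 mm thick, with brass bush; upright axis. 0 = home (hard stop), bar along the board's +y over the book; opening turns it counter-clockwise from above up to 1.6; bar points to (-sin q, cos q) in the board's frame. Stays where left; from 0.35 down a sprung ball resists with about 2.5 N at the knob, below 0.14 it snaps to 0. Starts at 1.25 to 1.55.
- keeper_knob (a point): Centre of the top of the keeper's upright round black knob, 18 mm diameter, 24 mm high on an 8 mm tall, 10 mm thick stem above the bar. This point is 32 mm above the bar's upper face, 58 mm above the board's top and 150 mm from the hinge axis. The bar ends 17 mm beyond the knob's axis.
- keeper_pivot (a point): On the keeper's upright hinge axis, outside the side stop, at x = 45, y = -155 mm in the board's frame; at the height of the bar's underside, 18 mm above the board's top (so the bar passes 4 mm above the book and 6 mm above the stops).
- glasses: Bystander: pair of dark glasses, 134 x 146 x 44 mm, left of the board. Origin: centre of its underside.
- red_screwdriver: Bystander: screwdriver with red handle, 205 mm long, lying right of the board. Origin: centre of its underside.
- vial: Bystander: small green vial with a black cap, 27 mm diameter, 75 mm tall, standing right of the board. Origin: centre of its underside.
- black_pen: Bystander: black pen 141 mm long, lying left of the board. Origin: centre of its underside.
Not all that is in view belongs to the job. Leave any brown or purple look-alike of the book alone.

How it is judged (in metres and radians):
On the way:
1. book flush against both stops while the keeper bar is still open (x of book in the frame of board between 0.0235 and 0.031 m and y of book in the frame of board between -0.0215 and -0.014 m and z of book in the frame of board below 0.016 m and angle between the x axis of book and the y axis of board, either way round below 0.035 rad and value of joint keeper above 0.7 rad), for 0.2 s.
At the end, for the whole second after the job is handed in: The book lies flat and at rest on the board, its centre within 3.5 mm (x) and 3.5 mm (y) of the flush position against the two stops and within 0.035 rad of square with them, and the keeper bar is home in its detent (joint below 0.05 rad) (x of book in the frame of board between 0.0235 and 0.031 m and y of book in the frame of board between -0.0215 and -0.014 m and z of book in the frame of board below 0.016 m and angle between the x axis of book and the y axis of board, either way round below 0.035 rad and value of joint keeper below 0.05 rad and linear speed of book below 0.01 m/s); the robot touches nothing.
It fails at once if the pair of glasses is shifted more than 30 mm (distance of glasses from where it was at the start of the episode above 0.03 m).
It fails at once if the screwdriver is shifted more than 30 mm (distance of red_screwdriver from where it was at the start of the episode above 0.03 m).
It fails at once if the vial is shifted more than 30 mm (distance of vial from where it was at the start of the episode above 0.03 m).
It fails at once if the pen is shifted more than 30 mm (distance of black_pen from where it was at the start of the episode above 0.03 m).
It fails at once if the vial is tipped over (angle between vial's own z axis and vertical above 0.5 rad).
It also fails if it takes over 67 s, if anything falls off the work surface, if the arm or the gripper's body presses on something with over 40 N, if the wrist force passes 120 N, or if a joint passes its speed limit or range.

## Robot

A 7-joint arm with a two-finger parallel gripper is mounted at the origin on the work surface; the furniture and walls round the work are solid. World frame = base frame: x ahead of the robot, y to its left, z up, the work surface at z = 0. Lengths are in mm, angles in rad, forces in N, time in s.
With the tool pointing down it reaches from about 400 to 875 mm from the base axis. Payload 4.4 kg.
Tool frame: the origin (TCP) lies midway between the tips of the shut fingers; the grasp point (between the pads) lies 19 mm behind it; z points along the fingers, y is the line along which they close (so a half turn about z gives the same grasp; the last joint's range is limited). The gripper opens to 85 mm and grips with 20 to 120 N. Pads are 22 mm wide; open, the fingers measure 114 mm over their backs; the gripper's body (76 mm by 85 mm) begins 54 mm behind the grasp point. The pads swing forward as they close: fully open they stand 13 mm farther back than shut.
Start: joints at [1.172, 0.628, 0.038, 1.517, -0.027, 0.996, -0.02], TCP at [212.377, -614.34, 231.313] pointing down, gripper open.
Joint ranges: [-3.06, 3.06], [-0.37, 2.12], [-1.25, 1.32], [0.18, 2.47], [-1.1, 4.24], [0.23, 1.98], [-2.94, 2.94]. Speed limits (rad/s): [2.57, 2.57, 3.14, 3.14, 3.14, 3.14, 3.14].

## Interface

Orientations are given as a rotation vector (axis times angle).
In Python, from cell import env gives the robot as it stands. Calls block until the motion is done:
- env.move_to(position, orientation): joint-space move of the TCP to a pose.
- env.servo_line(position, max_speed=150, ori=None, guard=None): straight line of the TCP; ori=None keeps the orientation; max_speed is the mean speed in mm/s. With guard (N) it stops when the force on the tool has changed by that much, and returns True; else False.
- env.move_joints(angles): joint-space move.
- env.grip(opening): finger opening in mm; the grip force is fixed at half the most; returns when the fingers have stopped.
- env.hold(seconds).
- env.solve_ik(position, orientation): joint angles nearest the present ones, or None.
- env.read_state(): the state.
- env.camera(name): name is "scene" or "top"; returns a dict with "frame" (480x640x3 uint8, red, green, blue), "fov_y" (degrees; the focal length in pixels is half the picture's height over the tangent of half this angle, whatever the lens; pixels are square), "cx", "cy" (the principal point, pixels), "distortion" ([k1, k2, p1, p2, k3] as OpenCV has them; the pictures are not rectified), "xyz" and "orientation" of the camera in the world. Camera axes: x right, y up, looking along -z (the intrinsics and any distortion apply to the point x, -y, -z); pixel columns grow to the right and rows downward; lengths in mm; the calibration is good to about 2 mm. A picture is of the moment at which its call begins. There is no depth.
A pose or a line that the arm cannot do raises env.Unreachable and nothing moves.
- env.job_done(): hands the job in; it is judged then, once.
The state is a dict: "time_s": time; "q": joint angles; "joint_velocities": joint speeds; "joint_torque": joint torques, N m; "ee_pos": TCP position; "ee_rot": TCP orientation; "wrist_force": force on the tool from outside, world axes, zero at the start; "moment": the same for the moment, N m; "opening": finger opening in mm; "grip_force": force on a finger pad.
Only numpy, scipy, OpenCV 4.12 (cv2) and the standard library are available. Lean on these libraries where they do the work, as an engineer would, in place of code of your own. Each camera call takes 0.05 s, during which the arm holds its last target. There are 200 camera calls.

## Working session

There is one attempt and no reset: what is moved stays moved. The work goes in short steps, each a Python script; the robot and the scene stay as the last script left them, time stands still between calls to the robot, and variables do not carry over. Pictures are saved under pics/ and viewed, at most 10 in all, crops included, and the job is handed in when it is done.

```bash
ls; mkdir -p pics
python3 - <<'E'
from cell import env
import cv2
for n in("scene","top"):
    c=env.camera(n); print({k:v for k,v in c.items() if k!="frame"})
    cv2.imwrite(f"pics/{n}0.png",c["frame"][:,:,::-1])
s=env.read_state();print(s["time_s"],s["ee_pos"],s["ee_rot"],s["opening"])
E
```

```text
pics
{'fov_y': 50.31688944338085, 'cx': 318.35008990648043, 'cy': 249.02372628244464, 'distortion': array([-0.0152424,  0.       ,  0.       ,  0.       ,  0.       ]), 'xyz': array([  29.76425485, 1016.53596748,  848.46166005]), 'orientation': array([ 0.27300409, -1.25007828, -2.41604914])}
{'fov_y': 53.846949086706765, 'cx': 325.25499013003275, 'cy': 239.83065173500623, 'distortion': array([-0.0185814,  0.       ,  0.       ,  0.       ,  0.       ]), 'xyz': array([ 258.76875306,   27.33394441, 1357.72992454]), 'orientation': array([ 0.15797815, -0.14157805, -1.54600346])}
0.1 [ 212.2099084  -613.79185877  230.47740195] [-3.09651334e+00 -5.20128565e-01  4.67258339e-04] 85.57239900544297
```

View pics/top0.png

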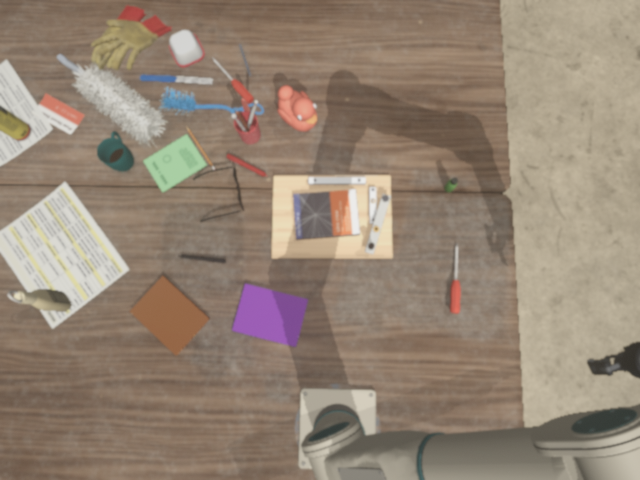

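View pics/scene0.png

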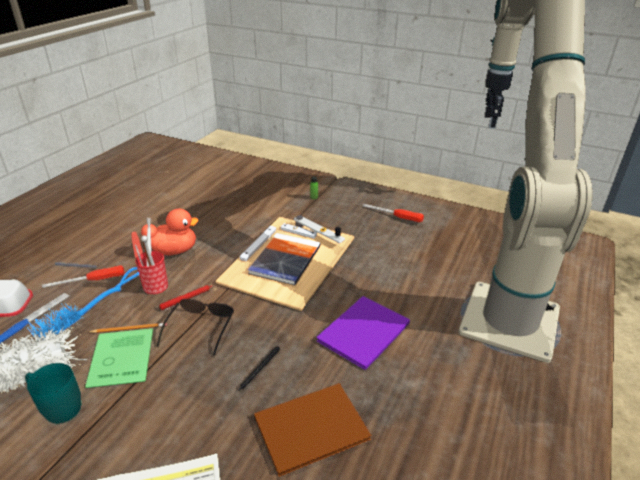

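```bash
cat > h.py <<'E'
import cv2, numpy as np
from scipy.spatial.transform import Rotation as R
def cast(c,px,z):
    f=240/np.tan(np.radians(c["fov_y"]/2)); K=np.array([[f,0,c["cx"]],[0,f,c["cy"]],[0,0,1]])
    u=cv2.undistortPoints(np.float64(px).reshape(-1,1,2),K,np.array(c["distortion"]))[:,0]
    d=R.from_rotvec(c["orientation"]).apply(np.c_[u[:,0],-u[:,1],-np.ones(len(u))])
    o=np.array(c["xyz"]); return o+d*((z-o[2])/d[:,2])[:,None]
def big(m):
    n,l,s,_=cv2.connectedComponentsWithStats(m.astype(np.uint8)); return l==1+np.argmax(s[1:,4])
def hullpts(m):
    cs,_=cv2.findContours(m.astype(np.uint8),cv2.RETR_EXTERNAL,cv2.CHAIN_APPROX_NONE)
    return cv2.convexHull(np.vstack(cs))[:,0].astype(float)
E
python3 - <<'E'
from h import *
from cell import env
c=env.camera("top"); im=c["frame"]; hsv=cv2.cvtColor(im,cv2.COLOR_RGB2HSV)
cr=im[165:270,262:402]; cv2.imwrite("pics/c1.png",cv2.resize(cr[:,:,::-1],None,fx=5.5,fy=5.5,interpolation=cv2.INTER_CUBIC))
for p in [(280,250),(320,182),(250,220),(330,265),(310,215),(340,215),(354,215),(378,225),(365,250),(285,185),(380,190)]: print(p,im[p[1],p[0]],hsv[p[1],p[0]])
E
```

```text
(280, 250) [233 209 177] [ 17  61 233]
(320, 182) [194 193 191] [ 20   4 194]
(250, 220) [136 116  99] [ 14  69 136]
(330, 265) [136 118 102] [ 14  64 136]
(310, 215) [122 115 113] [  7  19 122]
(340, 215) [198 138 106] [ 10 118 198]
(354, 215) [236 236 234] [ 30   2 236]
(378, 225) [215 211 201] [ 21  17 215]
(365, 250) [202 191 177] [ 17  32 202]
(285, 185) [233 212 179] [ 18  59 233]
(380, 190) [197 174 143] [ 17  70 197]
```

View pics/c1.png

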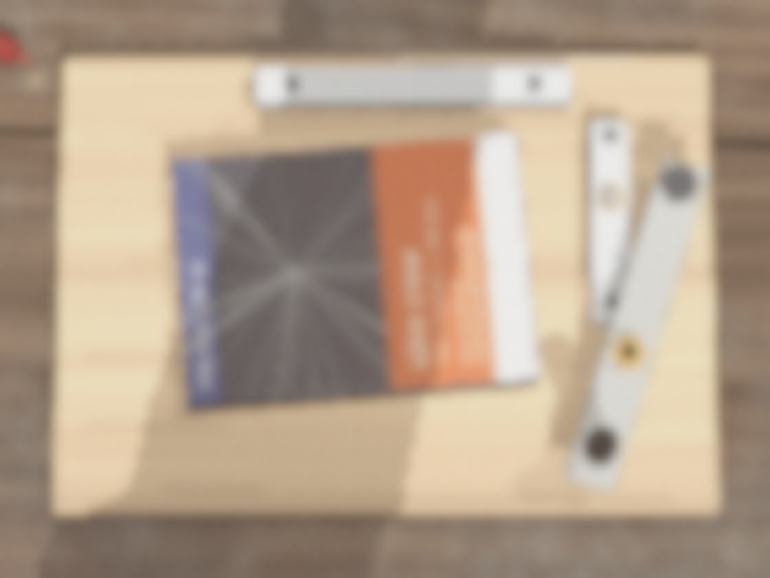

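The top view shows the book at about (293–359, 190–240) px. The keeper pivot is at (385,198) and its knob at (371,246), so the keeper is open at roughly 1.27 rad. Next I'll measure the board and the book.

```bash
cat >> h.py <<'E'
def measure(env):
    c=env.camera("top"); im=c["frame"]; hsv=cv2.cvtColor(im,cv2.COLOR_RGB2HSV).astype(int)
    roi=np.zeros((480,640),bool); roi[168:268,264:401]=1
    m=(im[:,:,0]>160)&roi
    m=cv2.morphologyEx(big(m).astype(np.uint8),cv2.MORPH_OPEN,np.ones((5,5)))
    def rect(m,z):
        p=cast(c,hullpts(m),z)[:,:2]; (ctr,wh,a)=cv2.minAreaRect(p.astype(np.float32))
        q=cv2.boxPoints((ctr,wh,a)); e=q[1]-q[0]; g=q[2]-q[1]; 
        if np.hypot(*e)<np.hypot(*g): e=g
        if e[1]<0:e=-e
        return np.array(ctr),sorted(wh),np.arctan2(-e[0],e[1])   # yaw: long axis along +y
    B=rect(m,12)
    # book: not board-coloured, inside
    bm=((hsv[:,:,1]>85)|((hsv[:,:,1]<28))|(im[:,:,2]>im[:,:,0]-8))&cv2.erode(m*0+cv2.fillConvexPoly(m.copy()*0,hullpts(m).astype(int),1),np.ones((5,5))).astype(bool)
    bm=cv2.morphologyEx(bm.astype(np.uint8),cv2.MORPH_OPEN,np.ones((3,3)))
    bm=big(bm)
    K=rect(bm,26)
    return c,m,bm,B,K
E
python3 - <<'E'
from h import *
from cell import env
c,m,bm,B,K=measure(env); print(B);print(K)
o=c["frame"].copy(); 
for mm,col in((m,(255,0,0)),(bm.astype(np.uint8),(0,0,255))):
    cs,_=cv2.findContours(mm.astype(np.uint8),cv2.RETR_EXTERNAL,cv2.CHAIN_APPROX_NONE); cv2.drawContours(o,cs,-1,col,1)
cv2.imwrite("pics/m1.png",cv2.resize(o[165:270,262:402,::-1],None,fx=5.5,fy=5.5,interpolation=cv2.INTER_NEAREST))
def tob(p):
    a=B[2]; d=np.array(p)[:2]-B[0]; return np.array([d[0]*np.cos(a)+d[1]*np.sin(a),-d[0]*np.sin(a)+d[1]*np.cos(a)])
kn=cast(c,[[262+600/5.5-.5,165+445/5.5-.5]],70)[0]; pv=cast(c,[[262+680/5.5-.5,165+182/5.5-.5]],40)[0]
print("book in board",tob(K[0]),K[2]-B[2],"knob",tob(kn),"pivot",tob(pv), kn,pv)
for px in [(254,65),(570,65),(254,105),(590,120),(590,320)]: print(px,tob(cast(c,[[262+px[0]/5.5-.5,165+px[1]/5.5-.5]],24)[0]))
E
```

```text
(array([592.48120117,  26.88642883]), [253.26905822753906, 354.15545654296875], np.float32(0.021388335))
(array([590.10961914,  86.26200104]), [99.69267272949219, 132.7147674560547], np.float32(-1.4673754))
book in board [-1.10119178 59.41271316] -1.4887637 knob [-100.18275522 -107.10569176] pivot [  45.50589651 -154.48399134] [494.61199958 -82.33734251  70.        ] [ 641.28059212 -126.5890046    40.        ]
(254, 65) [115.99927215  70.46282798]
(570, 65) [115.37330606 -99.13146424]
(254, 105) [93.58871784 70.32145094]
(590, 120) [  84.59336747 -109.27699252]
(590, 320) [ -25.00670813 -107.22848043]
```

View pics/m1.png

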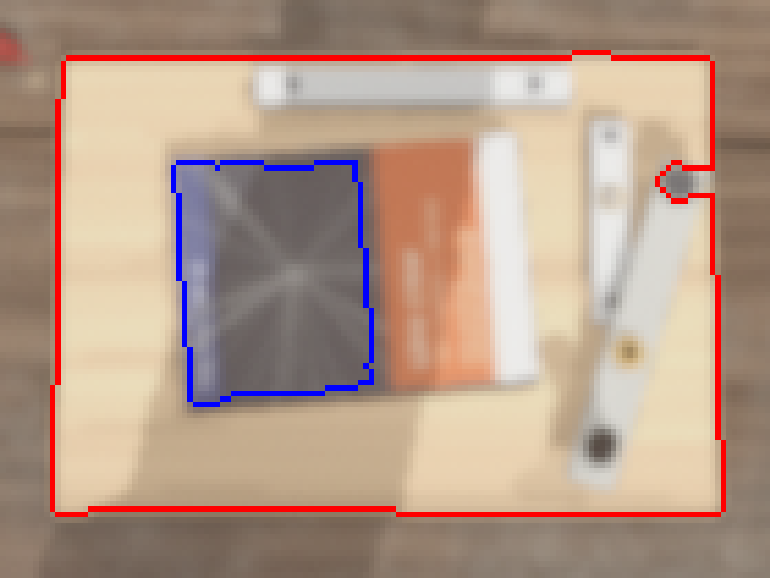

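```bash
cat >> h.py <<'E'
B0=np.array([592.5,26.9]); YAW=0.0214
def b2w(x,y,z):
    c,s=np.cos(YAW),np.sin(YAW); return np.array([B0[0]+c*x-s*y,B0[1]+s*x+c*y,z])
def w2b(p):
    c,s=np.cos(YAW),np.sin(YAW); d=np.array(p)[:2]-B0; return np.array([c*d[0]+s*d[1],-s*d[0]+c*d[1]])
def ori(t):  # tool down, tool y at board angle t (from board x, ccw)
    a=t+YAW; y=np.array([np.cos(a),np.sin(a),0]); z=np.array([0,0,-1.]); return R.from_matrix(np.c_[np.cross(y,z),y,z]).as_rotvec()
def crop(c,name):
    cv2.imwrite(name,cv2.resize(c["frame"][165:270,262:402,::-1],None,fx=5.5,fy=5.5,interpolation=cv2.INTER_CUBIC))
def cpx(p,k=5.5): return [[262+(a+.5)/k-.5,165+(b+.5)/k-.5] for a,b in p]
E
python3 - <<'E'
from h import *
from cell import env
c=env.camera("top")
q=np.array([w2b(p) for p in cast(c,cpx([(172,158),(515,131),(538,383),(190,408)]),26)])
ctr=q.mean(0); print(q.round(1),ctr,np.linalg.norm(q[1]-q[0]),np.linalg.norm(q[2]-q[1]))
for t in(np.pi/2,-np.pi/2):
    for P in((-116,10,100),(-45,-15,5)): print(t,P,env.solve_ik(b2w(*P),ori(t)))
for t in(0,np.pi):
    for P in((28,140,100),(28,100,5)): print(t,P,env.solve_ik(b2w(*P),ori(t)))
for q in (1.256,.6,0):
    for k in(0,np.pi): print(q,k,env.solve_ik(b2w(45-150*np.sin(q),-155+150*np.cos(q),48),ori(-(np.pi/2-q)+np.pi/2+k-np.pi/2+np.pi/2-0 if 0 else q+k)))
E
```

```text
[[ 63.4 113.4]
 [ 77.7 -69.3]
 [-59.5 -79.5]
 [-72.3 102.4]] [ 2.32228348 16.74720255] 183.31264515888807 137.5400114035283
1.5707963267948966 (-116, 10, 100) [ 0.28235576  0.67186107 -0.61451592  2.0958268   0.70435137  0.58742295
  0.75433117]
1.5707963267948966 (-45, -15, 5) [ 0.25566562  0.88758651 -0.51338543  1.94202882  0.83739555  0.53834131
  0.7446676 ]
-1.5707963267948966 (-116, 10, 100) [-0.21256579  0.60658236  0.11894333  2.10961885 -0.16167792  0.43369264
 -1.5171534 ]
-1.5707963267948966 (-45, -15, 5) [-0.14946187  0.83744855  0.12117092  1.95385507 -0.25450083  0.36472755
 -1.37912377]
0 (28, 140, 100) [-0.14467075  0.78135847 -0.27684381  1.65240649  0.2869133   0.74800142
 -0.53533514]
0 (28, 100, 5) [-0.15173019  0.90203817 -0.16021109  1.70965642  0.24210628  0.54926678
 -0.4377799 ]
3.141592653589793 (28, 140, 100) [-0.63353247  0.84458667  0.5699289   1.66823888 -0.59223062  0.80774155
 -2.91613062]
3.141592653589793 (28, 100, 5) [-0.57997131  0.98922028  0.58000008  1.72317105 -0.8089085   0.6852984
 -2.67296177]
1.256 0 [ 0.42698387  0.76604692 -0.4779672   2.05250757  0.73405835  0.49615199
  0.67634496]
1.256 3.141592653589793 [ 0.01630044  0.72885652  0.14232739  2.06416572 -0.26747116  0.36554053
 -1.4908527 ]
0.6 0 [ 0.18512873  0.78316    -0.35211119  1.92083901  0.50649024  0.52542105
  0.1043343 ]
0.6 3.141592653589793 [-0.26226529  0.79292008  0.34697069  1.93402464 -0.52530099  0.50417384
 -2.06431351]
0 0 [ 0.06864135  0.85054776 -0.25020481  1.67981637  0.31230327  0.65067066
 -0.32841093]
0 3.141592653589793 [-0.38907924  0.91392981  0.54038315  1.69453403 -0.66257733  0.72387351
 -2.62908929]
```

Run:
```python
from h import *
from cell import env
def rep(s):
    st=env.read_state(); print(s,"t",round(st["time_s"],1),"board",w2b(st["ee_pos"]).round(1),"z",st["ee_pos"][2].round(1),"F",np.round(st["wrist_force"],1))
o=ori(np.pi/2)
env.move_to(b2w(-116,14,110),o); rep("above")
print(env.servo_line(b2w(-116,14,5),guard=6)); rep("down")
print(env.servo_line(b2w(-70,14,5),max_speed=80,guard=8)); rep("p1")
print(env.servo_line(b2w(-46,14,5),max_speed=25,guard=8)); rep("p2")
c=env.camera("top"); crop(c,"pics/p1.png")
```

```text
above t 2.8 board [-115.7   12.8] z 110.0 F [0.1 0.2 0.1]
False
down t 3.6 board [-115.7   14.1] z 5.3 F [ 0.1  0.6 -0.1]
False
p1 t 4.4 board [-70.4  13.8] z 5.1 F [-0.5  0.4 -0.2]
True
p2 t 5.1 board [-53.7  14. ] z 4.4 F [-0.2  0.3 -0.4]
```

View pics/p1.png

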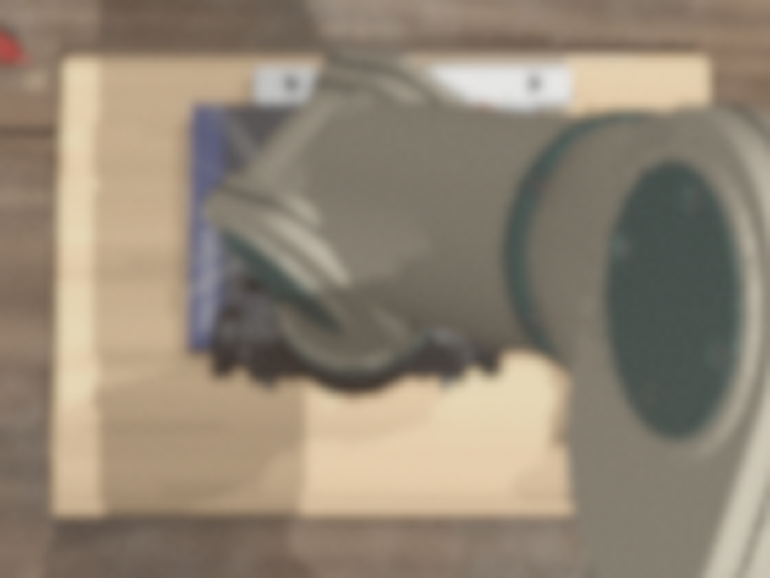

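The book's back edge, at row 104 of the crop, now meets the rear stop and is square. Next comes the side push.

Run:
```python
from h import *
from cell import env
def rep(s):
    st=env.read_state(); print(s,"t",round(st["time_s"],1),"board",w2b(st["ee_pos"]).round(1),"z",st["ee_pos"][2].round(1),"F",np.round(st["wrist_force"],1))
o=ori(np.pi/2); o2=ori(0)
env.servo_line(b2w(-70,14,5)); env.servo_line(b2w(-75,14,90))
env.move_to(b2w(24,138,90),o2)
print(env.servo_line(b2w(24,138,5),guard=6)); rep("down")
print(env.servo_line(b2w(24,104,5),max_speed=60,guard=8)); rep("s1")
print(env.servo_line(b2w(24,80,5),max_speed=25,guard=8)); rep("s2")
env.servo_line(b2w(24,105,5)); env.servo_line(b2w(24,110,90))
env.move_to(b2w(-85,-15,90),o)
print(env.servo_line(b2w(-80,-15,5),guard=6)); rep("down")
print(env.servo_line(b2w(-45,-15,5),max_speed=30,guard=10)); rep("x")
env.servo_line(b2w(-75,-15,5)); env.servo_line(b2w(-85,-15,90))
env.move_to(b2w(-85,-300,150),ori(1.25)); rep("out")
c=env.camera("top"); crop(c,"pics/p2.png")
```

```text
False
down t 8.0 board [ 24.5 138. ] z 5.5 F [1.1 0.9 0.1]
False
s1 t 8.7 board [ 24.  103.9] z 5.0 F [ 0.4  0.6 -0.7]
True
s2 t 9.5 board [23.7 85.3] z 4.7 F [0.6 0.5 0.5]
False
down t 12.3 board [-79.7 -14.4] z 5.3 F [ 0.6 -0.6  0.6]
True
x t 13.2 board [-53.8 -15.3] z 4.2 F [ 1.  -0.1 -0.4]
out t 15.4 board [ -84.6 -297.6] z 149.6 F [ 0.5  0.7 -0.6]
```

View pics/p2.png

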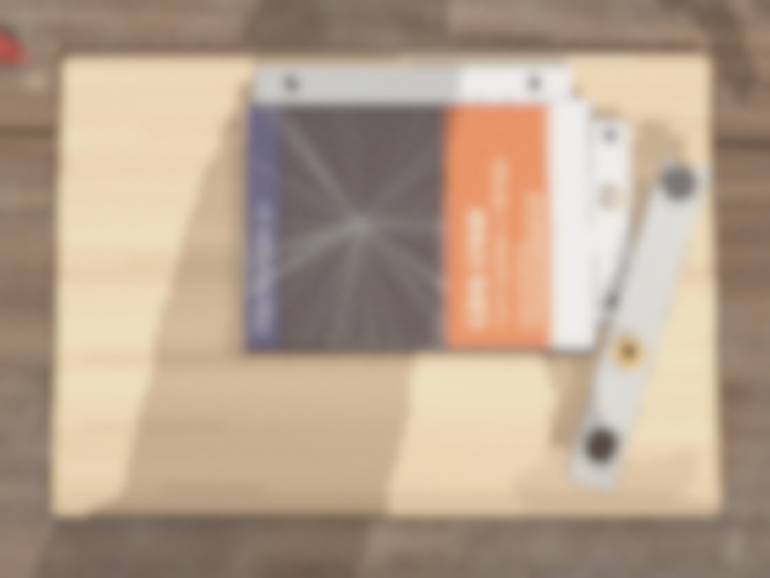

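The book is flush against both stops, with its corner at (249,103) on the rear stop and its right edge at x≈592 px on the side stop. The keeper is still open. Next I'll cage the knob loosely and swing it along its arc.

Run:
```python
from h import *
from cell import env
def rep(s):
    st=env.read_state(); print(s,"t",round(st["time_s"],1),"board",w2b(st["ee_pos"]).round(1),"z",st["ee_pos"][2].round(1),"F",np.round(st["wrist_force"],1),"op",round(st["opening"],1))
P=lambda q,z: b2w(45-150*np.sin(q),-155+150*np.cos(q),z)
q0=1.256
env.grip(48)
env.move_to(P(q0,130),ori(q0)); rep("above")
hit=env.servo_line(P(q0,50),guard=5); rep("down")
if hit: raise SystemExit("hit")
env.grip(28); rep("caged")
for q in np.linspace(q0,0.4,8)[1:]:
    if env.servo_line(P(q,50),max_speed=80,ori=ori(q),guard=15): rep("HIT %.2f"%q); raise SystemExit
rep("0.4")
for q in (.3,.2,.1,.03,-.03,-.08):
    h=env.servo_line(P(q,50),max_speed=50,ori=ori(q),guard=15); rep("%.2f %s"%(q,h))
    if h: break
```

```text
above t 16.7 board [ -97.2 -110.3] z 130.1 F [ 0.5 -0.6  0. ] op 48.1
down t 17.3 board [ -97.1 -109.2] z 50.3 F [-1.   0.8  1.1] op 48.2
caged t 17.7 board [ -97.2 -108.7] z 50.6 F [-0.4  0.3  0.5] op 28.2
0.4 t 20.3 board [-14.2 -17.3] z 49.9 F [-0.6  0.3 -0.2] op 27.9
0.30 False t 20.8 board [ -0.  -12.1] z 49.8 F [-0.8 -0.4 -0.2] op 28.0
0.20 False t 21.2 board [15.1 -7.8] z 50.0 F [-0.6  0.5  0.3] op 28.2
0.10 False t 21.6 board [31.5 -5.4] z 50.4 F [ 3.6 -0.1 -1.5] op 27.9
0.03 False t 22.0 board [39.6 -5.3] z 49.7 F [-0.5  0.2  0. ] op 27.7
-0.03 False t 22.3 board [48.7 -5.2] z 49.7 F [-1.2 -0.9 -1.5] op 28.1
-0.08 True t 22.6 board [48.5 -5.9] z 48.3 F [-1.3 -0.2  1.1] op 28.1
```

Run:
```python
from h import *
from cell import env
env.servo_line(b2w(45,-5,50),max_speed=50); env.grip(40)
env.servo_line(b2w(45,-5,150)); env.move_to(b2w(-85,-300,180),ori(1.25)); env.hold(.3)
c=env.camera("top"); crop(c,"pics/p3.png"); print(env.read_state()["time_s"])
```

```text
25.6333
```

View pics/p3.png

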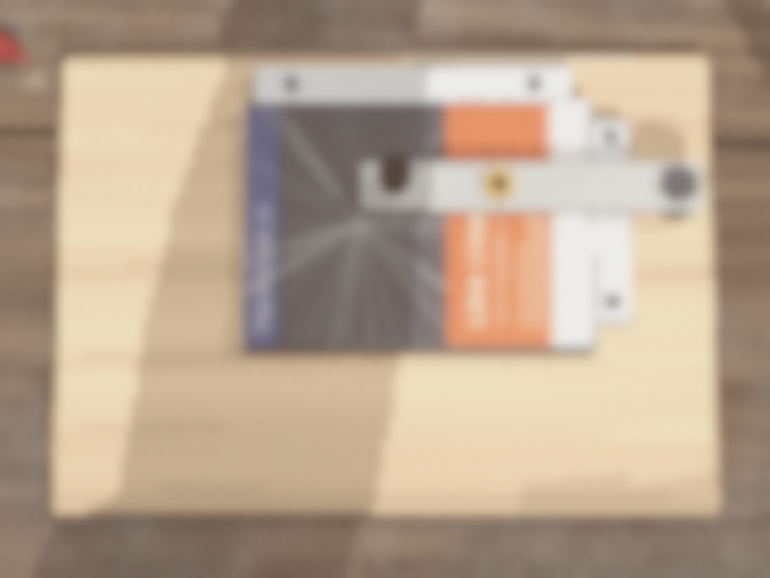

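The keeper bar lies parallel to the rear stop, with its bar end at (370,187) and pivot at (680,183), so it is home. The book hasn't moved and is still flush, so I'm handing in.

```bash
python3 -c "
from cell import env
print(env.job_done())"
```

```text
the job is handed in; nothing more can be done
None
```

The book is flush against both stops, the keeper bar is home in its detent, and the arm is clear. I handed the job in after about 26 s of robot time; no verdict was returned, and I did not re-check the bystanders after the start, though the arm's paths kept clear of them.

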